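# Close the bean well on the cupping table

## Robot

A 7-joint arm with a two-finger parallel gripper is mounted at the origin on the work surface. World frame = base frame: x ahead of the robot, y to its left, z up, the work surface at z = 0. Lengths are in m, angles in rad, forces in N, time in s.
With the tool pointing down it reaches from about 0.35 to 0.9 m from the base axis. Payload 8.1 kg.
Tool frame: the origin (TCP) lies midway between the tips of the shut fingers; the grasp point (between the pads) lies 19 mm behind it; z points along the fingers, y is the line along which they close (so a half turn about z gives the same grasp; the last joint's range is limited). The gripper opens to 85 mm and grips with 20 to 120 N. Pads are 22 mm wide; open, the fingers measure 114 mm over their backs; the gripper's body (76 mm by 85 mm) begins 54 mm behind the grasp point. The pads swing forward as they close: fully open they stand 13 mm farther back than shut.
Start: joints at [1.156, 0.434, 0.025, 1.573, -0.012, 1.134, -0.075], TCP at [0.192, -0.595, 0.231] pointing down, gripper open.
Joint ranges: [-2.62, 2.62], [-0.44, 2.09], [-1.27, 1.32], [0.08, 2.57], [-1.32, 4.46], [0.12, 2], [-2.74, 2.74]. Speed limits (rad/s): [2.22, 2.22, 3.01, 3.01, 3.14, 3.14, 3.14].

## Interface

Orientations are given as [roll, pitch, yaw] about the fixed x, y, z axes, in that order (R = Rz(yaw) Ry(pitch) Rx(roll)).
In Python, from bench import sensors, cams, close_job, find_in, outline_of gives the robot as it stands.
- The arm moves only by the tool step_arm, never from a script. Its argument "steps" is a list of rows, each an object of numbers: "dx", "dy", "dz": the shift along the tool's x, y, z in units of 0.15 m (1.0 is 0.15 m); "wx", "wy", "wz": the turn, a rotation vector about the tool's x, y, z in units of 360 degrees (1.0 is 360 degrees). In form: [{"dx": .., "dy": .., "dz": .., "wx": .., "wy": .., "wz": ..}, ...]. A call has 1 to 12 rows; each row is the pose to reach, as a shift and turn from the pose commanded when the call began, along the tool's axes at that moment, turning the shorter way round; what a row does not reach only later rows make up. A row lasts 1/8 s, in which the tool goes at most 62.5 mm and 10.7 degrees, less where a joint would pass 70% of its speed; a pose out of reach is approached as far as the arm can. A call with a number of a shift or a turn outside -1 to 1 is refused whole. A call with a gripper value outside its range is refused whole. "hand" is the opening, from -1 (shut) to 1 (fully open), set as the call begins (left out, the last holds). The fingers move at their own pace and stop on an object; "grip_force" is the grip in N (left out, the last holds). Time passes only in rows, so rows that repeat a pose let the fingers close. It gives the time, the measured TCP pose, the force, the opening and the grip force at its end, in the units of the state.
- sensors.get_state(): the state, without advancing time (a new reading comes with each control period).
- cams.capture(name): name is "side" or "top"; returns (picture, depth): 400x640x3 uint8, red, green, blue; 400x640 float32, m along the optical axis (not along the pixel's ray), 0 where there is no reading.
- cams.get_calibration(name): a dict with "fx", "fy", "cx", "cy" (pixels), "k1" (the pictures are not rectified: a ray, as slopes to the right and down, at radius r is drawn at 1 + k1 r^2 times it, then the intrinsics apply), "cam_to_world" (4x4, takes a point from camera to world coordinates). Camera axes: x right, y up, looking along -z (the intrinsics and any distortion apply to the point x, -y, -z); pixel columns grow to the right and rows downward; lengths in m; the calibration is good to about 2 mm. A picture is of the moment at which its call begins. get_calibration takes no time and is no camera call.
- close_job(): hands the job in; it is judged then, once.
Trained networks look in the newest picture that a camera, given by its name, has taken for a name from the list of things; names that differ only in an ending like _2 or _b are one class to them, and where a whole thing is asked for, a point or a joint stands for the part that bears it (a point fixed in the world has none). Each returns a list of dicts, best first, with "score" (0 to 1); they miss things now and then, are a little off and sometimes report something else, mostly with a low value. They report only what shows in the picture. A call takes as long as a camera call. They do not tell look-alikes from the thing itself.
- find_in(query, camera): "bbox" ([left, top, right, bottom] in pixels, round what is visible of it).
- outline_of(query, camera): "region" (400x640 bool, what is visible of it) and "bbox" ([left, top, right, bottom] in pixels, round what is visible of it).
The state is a dict: "time_s": time; "joint_positions": joint angles; "dq": joint speeds; "joint_torque": joint torques, N m; "eef_pos": TCP position; "orientation": TCP orientation; "wrist_force": force on the tool from outside, world axes, zero at the start; "torque": the same for the moment, N m; "finger_gap": finger opening in m; "grasp_force": force on a finger pad.
Only numpy, scipy, OpenCV 4.12 (cv2) and the standard library are available. Lean on these libraries where they do the work, as an engineer would, in place of code of your own. Each camera call takes 0.05 s, during which the arm holds its last target. There are 200 camera calls.

## Task

Close the timber bean caddy: slide the round metal lid along the deck, never lifting it off, until it drops into the mouth of the well, then press it gently down all round until it sits fully home, level and flush with the deck. The rubber seal grips harder on one side than another, so feel for the high side; do not knock the small tin or the bowls, tumbler and spoon about.

Things in the scene. Friction and masses are not known exactly. Their poses are not given: they have to be found in the camera images.
- caddy: Dark timber box, fixed to the table, 200 mm (its x) by 350 mm (its y) by 60 mm high, flat top deck; origin at the centre of its underside, z up. In the deck, 85 mm from the centre towards its -y, is the round mouth of the well.
- mouth (a point): Centre of the well's mouth, on its axis at deck height; axes parallel to the caddy's. The mouth is 114 mm in diameter with a plain upright wall. The lid dropped in first rests on the rubber seal, about 6 to 8 mm proud of the deck; a press near its edge (some 38 mm from its centre) sinks that side until it meets the ledge.
- ledge (a point): On the well's axis, 12 mm below the deck, level with a rigid steel ledge (48 to 57 mm from the axis), the lid's stop. Inside it (36 to 47 mm) stand three arcs of rubber seal, their tops at first 4 to 6 mm below the deck. Each arc slides straight down under 5, 8 or 15 N and stays where it is left; which side is stiffest is unknown, and a push in the middle alone takes over 40 N.
- lid: Plain round metal lid, a disc 110 mm in diameter and 12 mm thick, 0.15 to 0.27 kg, no knob, too wide to grasp; lies loose on the deck. Press it with no more than about 25 N. Origin at the centre of its underside, z up. Fully home, its underside is 12 mm below the deck and its top flush.
- tin: Small closed steel can, 46 mm in diameter, 36 mm high, standing loose on a deck corner near the well; origin at the centre of its underside. Leave alone.
- bowl_a: White cupping bowl, 92 mm wide, 58 mm high, loose on the table beside the caddy; origin under its centre. Leave alone.
- bowl_b: Same kind of bowl, on the other side of the caddy. Leave alone.
- bowl_c: Same kind of bowl, farther off on the table. Leave alone.
- bowl_d: Same kind of bowl, farther off on the table. Leave alone.
- tumbler: Grey cup 72 mm wide, 90 mm high, loose on the table. Leave alone.
- spoon: Steel spoon with a wooden handle, 160 mm long, lying on the table. Leave alone.
There are look-alikes about, which are no part of the job. Leave any pink, purple or turquoise look-alike of the lid alone.

How it is judged:
On the way:
1. the lid has been slid over the well and has dropped into its mouth (horizontal distance between lid and mouth below 0.006 m and z of lid in the frame of mouth below -0.002 m), for 0.2 s.
At the end, for the whole second after the job is handed in: The lid lies at rest in the mouth of the well, its centre within 5 mm of the well's axis, pressed down to within 1.5 mm of flush (underside at least 10.5 mm below the deck) and level within 0.02 rad (horizontal distance between lid and mouth below 0.005 m and z of lid in the frame of mouth below -0.0105 m and angle between lid's own z axis and vertical below 0.02 rad and linear speed of lid below 0.01 m/s); the robot touches nothing.
It fails at once if the lid is lifted off the deck (its centre more than 15 mm above it) (z of lid in the frame of mouth above 0.015 m).
It fails at once if the lid is pressed roughly (over 60 N) (contact force between lid and the fingers above 60 N).
It fails at once if a bystander is shifted by more than 20 mm (distance of any of tin, bowl_a, bowl_b, bowl_c, bowl_d, tumbler, spoon from where it was at the start of the episode above 0.02 m).
It also fails if it takes over 72 s, if anything falls off the work surface, if the arm or the gripper's body presses on something with over 40 N, if the wrist force passes 120 N, or if a joint passes its speed limit or range.

## Working session

There is one attempt and no reset: what is moved stays moved. The work goes in short steps, Python scripts to look and compute and a tool call to move; the robot and the scene stay as the last step left them, time stands still between calls to the robot, and variables do not carry over. Pictures are saved under pics/ and viewed, at most 10 in all, crops included, and the job is handed in when it is done.

Besides the shell and the picture viewer there is one more tool, called in YAML: its name, and indented under it one key for each argument. step_arm: Moves the arm, as the interface text tells. Shifts and turns lie within -1 to 1; 1 stands for 0.15 m of shift or 360 degrees of turn. Its arguments: {"type":"object","properties":{"steps":{"type":"array","items":{"type":"object","properties":{"dx":{"type":"number","minimum":-1,"maximum":1},"dy":{"type":"number","minimum":-1,"maximum":1},"dz":{"type":"number","minimum":-1,"maximum":1},"wx":{"type":"number","minimum":-1,"maximum":1},"wy":{"type":"number","minimum":-1,"maximum":1},"wz":{"type":"number","minimum":-1,"maximum":1}}}},"hand":{"type":"number"},"grip_force":{"type":"number"}},"required":["steps"]}

```bash
ls; mkdir -p pics; cat > h.py <<'E'
import numpy as np, cv2
from bench import sensors, cams, close_job, find_in, outline_of
def world(cam, us, vs, d):
    c=cams.get_calibration(cam); us=np.asarray(us,float); vs=np.asarray(vs,float)
    x=(us-c['cx'])/c['fx']; y=(vs-c['cy'])/c['fy']
    a,b=x.copy(),y.copy()
    for _ in range(10):
        s=1+c['k1']*(a*a+b*b); a,b=x/s,y/s
    P=np.stack([a*d,-b*d,-d,np.ones_like(d)],-1)
    return (P@np.array(c['cam_to_world']).T)[...,:3]
def cloud(cam,depth):
    v,u=np.mgrid[:400,:640]; return world(cam,u,v,depth.astype(float))
E
python3 - <<'E'
from h import *
for n in ('top','side'):
    p,d=cams.capture(n); cv2.imwrite(f'pics/{n}0.png',p[...,::-1]); np.save(f'{n}0.npy',d)
    W=cloud(n,d)
    for q in ('lid','caddy','tin','mouth','bowl_a','tumbler','spoon'):
        try:
            for r in outline_of(q,n)[:5]:
                m=r['region']&(d>0); print(n,q,round(r['score'],2),np.round(r['bbox']),np.round(np.median(W[m],0),3), p[m].mean(0).round())
        except Exception as e: print(q,e)
print(sensors.get_state())
E
```

```text
pics
top lid 0.95 [277. 174. 322. 218.] [0.59  0.082 0.072] [213. 206. 188.]
top lid 0.74 [415. 216. 464. 265.] [ 0.495 -0.264  0.012] [156.  76. 162.]
top lid 0.73 [268.  80. 311. 124.] [0.838 0.116 0.013] [128.  53. 138.]
top lid 0.72 [180. 275. 224. 321.] [0.341 0.316 0.013] [ 59. 181. 159.]
top lid 0.64 [374. 290. 418. 335.] [ 0.316 -0.156  0.012] [233. 184. 196.]
top caddy 0.57 [242. 136. 408. 277.] [0.574 0.021 0.06 ] [115.  68.  42.]
top tin 0.61 [381. 199. 401. 221.] [ 0.556 -0.137  0.096] [202. 195. 181.]
top mouth 0.93 [238. 134. 404. 276.] [0.574 0.021 0.06 ] [114.  67.  41.]
top bowl_a 0.97 [151. 192. 189. 230.] [0.549 0.41  0.027] [193. 184. 157.]
top bowl_a 0.77 [265. 248. 302. 286.] [0.426 0.115 0.026] [191. 182. 159.]
top bowl_a 0.66 [483. 212. 523. 251.] [ 0.513 -0.425  0.027] [186. 177. 153.]
top bowl_a 0.6 [365. 142. 401. 176.] [ 0.693 -0.123  0.026] [192. 183. 158.]
top tumbler 0.74 [480. 214. 525. 253.] [ 0.513 -0.425  0.027] [186. 177. 152.]
top tumbler 0.62 [460. 149. 496. 182.] [ 0.683 -0.356  0.05 ] [87. 81. 76.]
top spoon 0.59 [177. 127. 196. 189.] [0.661 0.
[... 1256 characters left out ...]
.8, 'joint_positions': array([ 1.15640094,  0.43446275,  0.02495075,  1.57318675, -0.01157829,
        1.13398013, -0.07511525]), 'dq': array([-0.00128122,  0.00084515,  0.00041998,  0.00042339,  0.00204898,
        0.00062985, -0.00153992]), 'joint_torque': array([ 5.97186249e-05, -6.70214868e+01,  1.02405522e+00, -3.16542542e+01,
        1.55690167e-02,  2.16477209e-03, -4.11826008e-06]), 'eef_pos': array([ 0.19173473, -0.59489294,  0.23135056]), 'orientation': array([3.14148462e+00, 1.73777807e-06, 3.11749242e-01]), 'wrist_force': array([-0.31281636,  0.55402203,  0.55646789]), 'torque': array([ 0.02047517, -0.0208145 , -0.02041081]), 'grasp_force': 0.0, 'finger_gap': 0.08530923879227931}
```

```bash
python3 - <<'E'
from h import *
p=cv2.imread('pics/top0.png'); d=np.load('top0.npy'); W=cloud('top',d)
cv2.imwrite('pics/topcrop.png',cv2.resize(p[110:300,220:430],None,fx=3.8,fy=3.1,interpolation=cv2.INTER_CUBIC)[:600])
# deck points
box=np.zeros((400,640),bool); box[125:290,225:420]=1
z=W[...,2]
deck=box&(abs(z-.06)<.006)
lid=box&(abs(z-.072)<.005)
# hole: largest blob below the deck inside convex hull of deck
hull=np.zeros((400,640),np.uint8)
pts=np.argwhere(deck|lid)[:,::-1]
full=((deck|lid|(z>.08))&box).astype(np.uint8)
n,l,s,c=cv2.connectedComponentsWithStats(full); k=1+np.argmax(s[1:,4])
pts=np.argwhere(l==k)[:,::-1].astype(np.int32)
cv2.fillConvexPoly(hull,cv2.convexHull(pts),1)
dk=W[l==k][:,:2]; r=cv2.minAreaRect((dk*1000).astype(np.float32)); print('caddy rect',r, 'deck z',np.median(z[deck]))
def circ(m,zz):
    n,l,s,c=cv2.connectedComponentsWithStats(m.astype(np.uint8)); k=1+np.argmax(s[1:,4])
    cs,_=cv2.findContours((l==k).astype(np.uint8),0,1); q=max(cs,key=cv2.contourArea)[:,0]
    c=cams.get_calibration('top')
    # intersect rays with z=zz
    A=world('top',q[:,0],q[:,1],np.ones(len(q))); o=np.array(c['cam_to_world'])[:3,3]
    t=(zz-o[2])/(A[:,2]-o[2]); P=o+(A-o)*t[:,None]
    print(s[k],cv2.fitEllipse((P[:,:2]*1000).astype(np.float32)),np.median(W[l==k],0))
circ(lid,.072)
circ((hull>0)&(z<.0565)&(d>0),.06)
t=box&(z>.085); print('tin',np.median(W[t],0),W[t].min(0),W[t].max(0)); 
o=np.array(cams.get_calibration('top')['cam_to_world']); print(o.round(3))
E
```

```text
caddy rect ((554.5592651367188, 35.82789611816406), (351.26434326171875, 243.36753845214844), 59.67798614501953) deck z 0.06010095641399116
[ 275  173   46   46 1596] ((590.5327758789062, 82.13812255859375), (107.2130126953125, 108.02201843261719), 154.7759552001953) [0.59001345 0.08190412 0.07230632]
[ 328  199   48   48 1643] ((529.391845703125, -48.092464447021484), (110.77513885498047, 111.90367126464844), 175.67420959472656) [ 0.53296514 -0.05034859  0.04422331]
tin [ 0.54850517 -0.13032897  0.09765784] [ 0.39067313 -0.16148867  0.08517302] [ 0.5796686  -0.00335738  1.2528018 ]
[[ 0.025  0.987 -0.159  0.391]
 [-1.     0.022 -0.021 -0.003]
 [-0.018  0.16   0.987  1.253]
 [ 0.     0.     0.     1.   ]]
```

View pics/top0.png

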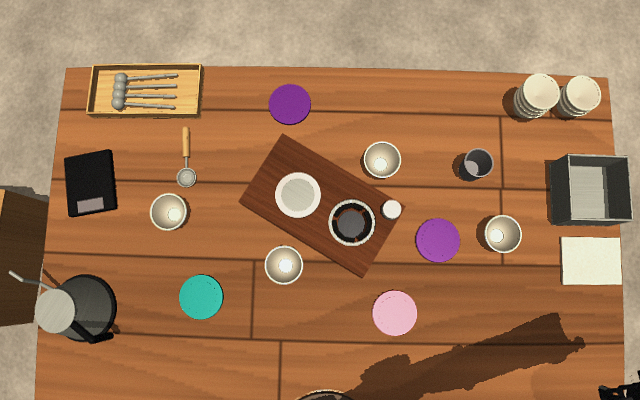

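View pics/topcrop.png

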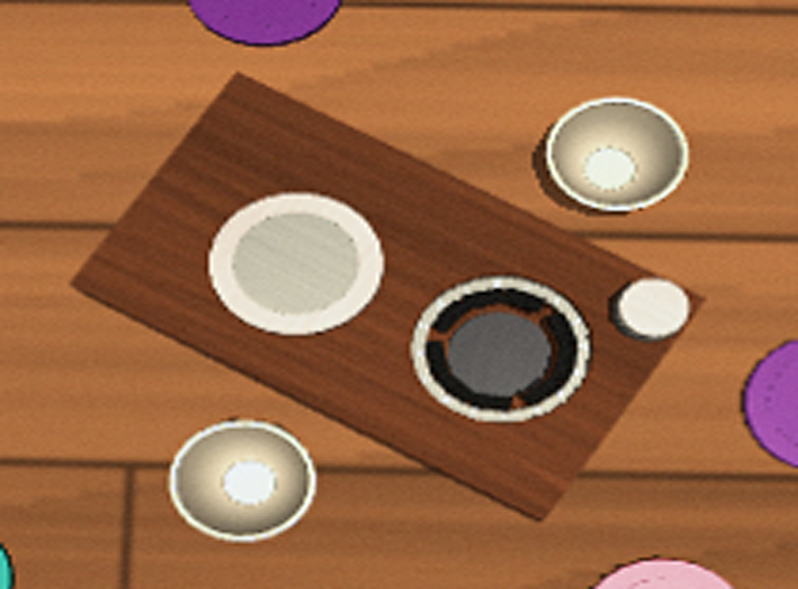

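Lid candidates in the top view:
- silver disc on the deck at (298,195)
- purple discs at (290,104) and (438,240)
- turquoise disc at (201,297)
- pink disc at (395,313)

I choose the plain silver one at (298,195). It lies on the dark caddy with its top at z = 0.072, and the crop confirms this. The mouth is at (352,222) and the tin at (392,210).

I'll start the approach, opening the fingers part-way so they can straddle the lid's rim from behind.

step_arm:
  steps:
    - {"dx":0.3,"dy":-0.3,"wz":-0.026}
    - {"dx":0.6,"dy":-0.6,"wz":-0.052}
    - {"dx":0.9,"dy":-0.9,"wz":-0.078}
    - {"dx":1,"dy":-1,"wz":-0.104}
    - {"dx":1,"dy":-1,"wz":-0.1305}
    - {"dx":1,"dy":-1,"wz":-0.1305}
  hand: 0.2

```text
schema error: expected keys dx, dy, dz, wx, wy, wz
```

```bash
python3 - <<'E'
from h import *
d=np.load('top0.npy'); W=cloud('top',d); z=W[...,2]
box=np.zeros((400,640),bool); box[125:290,225:420]=1
m=(box&(abs(z-.06)<.006)).astype(np.uint8)
m=cv2.morphologyEx(m,cv2.MORPH_OPEN,np.ones((5,5)))
n,l,s,c=cv2.connectedComponentsWithStats(m); k=1+np.argmax(s[1:,4])
P=(W[l==k][:,:2]*1000).astype(np.float32)
(cx,cy),(w,h),a=cv2.minAreaRect(P); print(cx,cy,w,h,a)
th=np.deg2rad(a if w>h else a+90); e=np.array([np.cos(th),np.sin(th)]); e*=np.sign(e[1])
print('axis',e,'mouth from rect',np.array([cx,cy])-85*e)
print(sensors.get_state())
E
```

```text
572.5762939453125 25.181045532226562 351.41094970703125 201.44273376464844 59.94194030761719
axis [0.50087732 0.86551829] mouth from rect [530.00172216 -48.38800936]
{'time_s': 0.8, 'joint_positions': array([ 1.15640094,  0.43446275,  0.02495075,  1.57318675, -0.01157829,
        1.13398013, -0.07511525]), 'dq': array([-0.00128122,  0.00084515,  0.00041998,  0.00042339,  0.00204898,
        0.00062985, -0.00153992]), 'joint_torque': array([ 5.97186249e-05, -6.70214868e+01,  1.02405522e+00, -3.16542542e+01,
        1.55690167e-02,  2.16477209e-03, -4.11826008e-06]), 'eef_pos': array([ 0.19173473, -0.59489294,  0.23135056]), 'orientation': array([3.14148462e+00, 1.73777807e-06, 3.11749242e-01]), 'wrist_force': array([-0.31281636,  0.55402203,  0.55646789]), 'torque': array([ 0.02047517, -0.0208145 , -0.02041081]), 'grasp_force': 0.0, 'finger_gap': 0.08530923879227931}
```

step_arm:
  steps:
    - {"dx":0.3,"dy":-0.3,"dz":0,"wx":0,"wy":0,"wz":-0.026}
    - {"dx":0.6,"dy":-0.6,"dz":0,"wx":0,"wy":0,"wz":-0.052}
    - {"dx":0.9,"dy":-0.9,"dz":0,"wx":0,"wy":0,"wz":-0.078}
    - {"dx":1,"dy":-1,"dz":0,"wx":0,"wy":0,"wz":-0.104}
    - {"dx":1,"dy":-1,"dz":0,"wx":0,"wy":0,"wz":-0.131}
    - {"dx":1,"dy":-1,"dz":0,"wx":0,"wy":0,"wz":-0.131}
  hand: 0.2

```text
time_s: 1.55
eef_pos: [0.2885, -0.4061, 0.2315]
orientation: [3.141, 0.0, 1.134]
wrist_force: [0.1, 0.1, -0.2]
finger_gap: 0.0512
grasp_force: 0.0
```

```bash
cat >> h.py <<'E'
def go(x,y,zz=None):
    s=sensors.get_state(); p=s['eef_pos']; ps=s['orientation'][2]
    D=np.array([x-p[0],y-p[1]]); print('t',round(s['time_s'],2),'p',p.round(4),'ori',s['orientation'].round(4),'f',s['wrist_force'].round(2),'gap',round(s['finger_gap'],4),'q',s['joint_positions'].round(2))
    print('dx',(D@[np.cos(ps),np.sin(ps)]/.15).round(3),'dy',(D@[np.sin(ps),-np.cos(ps)]/.15).round(3), 'dz',None if zz is None else round((p[2]-zz)/.15,3))
E
python3 -c "
from h import *
go(.6245,.1545,.1)"
```

```text
t 1.55 p [ 0.2885 -0.4061  0.2315] ori [3.1412e+00 3.0000e-04 1.1341e+00] f [ 0.12  0.08 -0.19] gap 0.0512 q [ 1.02  0.24 -0.21  1.86  0.06  1.04  0.35]
dx 4.334 dy 0.449 dz 0.877
```

step_arm:
  steps:
    - {"dx":0.35,"dy":0.05,"dz":0,"wx":0,"wy":0,"wz":0}
    - {"dx":0.7,"dy":0.1,"dz":0,"wx":0,"wy":0,"wz":0}
    - {"dx":1,"dy":0.15,"dz":0,"wx":0,"wy":0,"wz":0}

```text
time_s: 1.92
eef_pos: [0.3729, -0.2785, 0.2314]
orientation: [3.141, -0.0, 1.129]
wrist_force: [0.6, 0.3, 0.1]
finger_gap: 0.0514
grasp_force: 0.0
```

step_arm:
  steps:
    - {"dx":0.35,"dy":0.05,"dz":0,"wx":0,"wy":0,"wz":0}
    - {"dx":0.7,"dy":0.1,"dz":0,"wx":0,"wy":0,"wz":0}
    - {"dx":1,"dy":0.15,"dz":0,"wx":0,"wy":0,"wz":0}

```text
time_s: 2.3
eef_pos: [0.4569, -0.152, 0.2315]
orientation: [3.141, -0.0, 1.13]
wrist_force: [0.4, -0.8, -0.3]
finger_gap: 0.0512
grasp_force: 0.0
```

step_arm:
  steps:
    - {"dx":0.35,"dy":0.05,"dz":0,"wx":0,"wy":0,"wz":0}
    - {"dx":0.7,"dy":0.1,"dz":0,"wx":0,"wy":0,"wz":0}
    - {"dx":1,"dy":0.15,"dz":0,"wx":0,"wy":0,"wz":0}

```text
time_s: 2.68
eef_pos: [0.5408, -0.0255, 0.2313]
orientation: [3.141, -0.0, 1.129]
wrist_force: [0.1, -1.1, -0.1]
finger_gap: 0.0515
grasp_force: 0.0
```

step_arm:
  steps:
    - {"dx":0.35,"dy":0,"dz":0,"wx":0,"wy":0,"wz":0}
    - {"dx":0.7,"dy":0,"dz":0,"wx":0,"wy":0,"wz":0}
    - {"dx":1,"dy":0,"dz":0,"wx":0,"wy":0,"wz":0}
    - {"dx":1,"dy":0,"dz":0,"wx":0,"wy":0,"wz":0}
    - {"dx":1,"dy":0,"dz":0,"wx":0,"wy":0,"wz":0}

```text
time_s: 3.3
eef_pos: [0.6031, 0.1082, 0.2308]
orientation: [-3.141, 0.001, 1.131]
wrist_force: [0.2, 0.2, 0.0]
finger_gap: 0.0515
grasp_force: 0.0
```

```bash
python3 -c "
from h import *
go(.6245,.1545,.09)"
```

```text
t 3.3 p [0.6031 0.1082 0.2308] ori [-3.1413e+00  1.2000e-03  1.1314e+00] f [0.22 0.25 0.  ] gap 0.0515 q [ 0.06  0.46 -0.47  1.57  0.22  1.16 -0.9 ]
dx 0.34 dy -0.002 dz 0.939
```

step_arm:
  steps:
    - {"dx":0.34,"dy":0,"dz":0.1,"wx":0,"wy":0,"wz":0}
    - {"dx":0.34,"dy":0,"dz":0.5,"wx":0,"wy":0,"wz":0}
    - {"dx":0.34,"dy":0,"dz":0.9,"wx":0,"wy":0,"wz":0}
    - {"dx":0.34,"dy":0,"dz":1,"wx":0,"wy":0,"wz":0}
    - {"dx":0.34,"dy":0,"dz":1,"wx":0,"wy":0,"wz":0}
    - {"dx":0.34,"dy":0,"dz":1,"wx":0,"wy":0,"wz":0}

```text
time_s: 4.05
eef_pos: [0.6263, 0.1557, 0.0841]
orientation: [3.139, -0.003, 1.134]
wrist_force: [0.3, -0.6, -0.3]
finger_gap: 0.0511
grasp_force: 0.0
```

```bash
python3 - <<'E'
from h import *
go(.6245,.1545,.065)
p,d=cams.capture('side'); cv2.imwrite('pics/s1.png',cv2.resize(p[120:270,240:440,::-1],None,fx=4,fy=4,interpolation=cv2.INTER_CUBIC))
E
```

```text
t 4.05 p [0.6263 0.1557 0.0841] ori [ 3.1385e+00 -2.6000e-03  1.1336e+00] f [ 0.26 -0.57 -0.34] gap 0.0511 q [-0.05  0.65 -0.43  1.65  0.33  0.91 -1.04]
dx -0.012 dy -0.008 dz 0.127
```

View pics/s1.png

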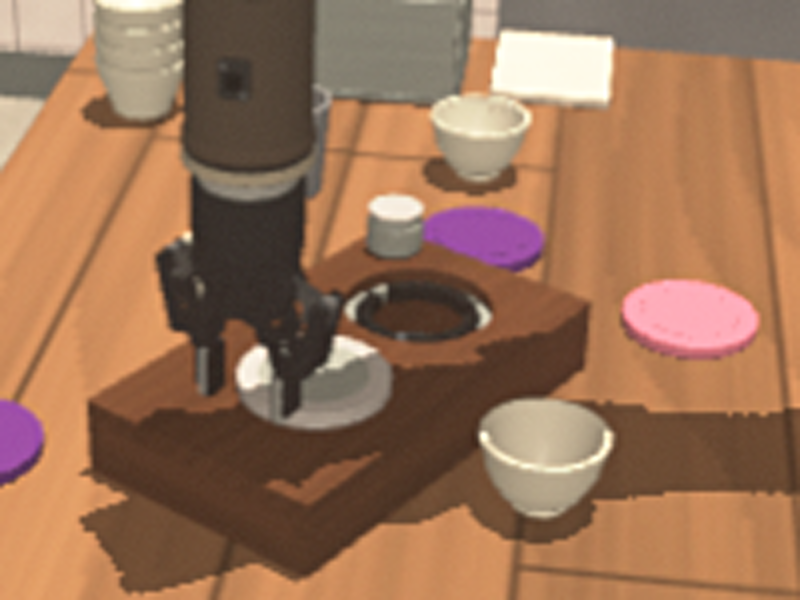

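The fingers hover behind the lid with tips at crop pixels (208,385) and (287,410), above the deck and straddling the lid's near rim. The mouth at (418,310) is clear. Next I lower until they touch the deck.

step_arm:
  steps:
    - {"dx":0,"dy":0,"dz":0.04,"wx":0,"wy":0,"wz":0}
    - {"dx":0,"dy":0,"dz":0.08,"wx":0,"wy":0,"wz":0}
    - {"dx":0,"dy":0,"dz":0.1,"wx":0,"wy":0,"wz":0}
    - {"dx":0,"dy":0,"dz":0.12,"wx":0,"wy":0,"wz":0}
    - {"dx":0,"dy":0,"dz":0.12,"wx":0,"wy":0,"wz":0}

```text
time_s: 4.72
eef_pos: [0.6244, 0.1555, 0.0629]
orientation: [-3.141, 0.0, 1.135]
wrist_force: [0.1, 0.6, 1.1]
finger_gap: 0.0515
grasp_force: 0.0
```

step_arm:
  steps:
    - {"dx":0,"dy":0,"dz":0.01,"wx":0,"wy":0,"wz":0}
    - {"dx":0,"dy":0,"dz":0.02,"wx":0,"wy":0,"wz":0}
    - {"dx":0,"dy":0,"dz":0.02,"wx":0,"wy":0,"wz":0}

```text
time_s: 5.1
eef_pos: [0.6245, 0.1554, 0.0602]
orientation: [-3.142, 0.0, 1.135]
wrist_force: [-0.5, -0.3, -0.2]
finger_gap: 0.0511
grasp_force: 0.0
```

step_arm:
  steps:
    - {"dx":0,"dy":0,"dz":0.01,"wx":0,"wy":0,"wz":0}
    - {"dx":0,"dy":0,"dz":0.02,"wx":0,"wy":0,"wz":0}
    - {"dx":0,"dy":0,"dz":0.02,"wx":0,"wy":0,"wz":0}

```text
time_s: 5.48
eef_pos: [0.6245, 0.1555, 0.0571]
orientation: [-3.141, 0.0, 1.135]
wrist_force: [-0.0, -0.6, 0.4]
finger_gap: 0.0514
grasp_force: 0.0
```

step_arm:
  steps:
    - {"dx":0,"dy":0,"dz":0.01,"wx":0,"wy":0,"wz":0}
    - {"dx":0,"dy":0,"dz":0.01,"wx":0,"wy":0,"wz":0}
    - {"dx":0,"dy":0,"dz":0.01,"wx":0,"wy":0,"wz":0}

```text
time_s: 5.85
eef_pos: [0.6246, 0.1555, 0.0569]
orientation: [3.141, -0.0, 1.135]
wrist_force: [-3.4, -1.2, 10.8]
finger_gap: 0.0512
grasp_force: 5.2
```

step_arm:
  steps:
    - {"dx":0,"dy":0,"dz":0.01,"wx":0,"wy":0,"wz":0}
    - {"dx":0,"dy":0,"dz":0.01,"wx":0,"wy":0,"wz":0}
    - {"dx":0,"dy":0,"dz":0.01,"wx":0,"wy":0,"wz":0}

```text
time_s: 6.22
eef_pos: [0.6247, 0.1555, 0.0568]
orientation: [3.14, -0.0, 1.135]
wrist_force: [-8.5, -3.7, 24.2]
finger_gap: 0.0514
grasp_force: 11.9
```

step_arm:
  steps:
    - {"dx":0,"dy":0,"dz":-0.047,"wx":0,"wy":0,"wz":0}
    - {"dx":-0.05,"dy":0,"dz":-0.047,"wx":0,"wy":0,"wz":0}
    - {"dx":-0.12,"dy":0,"dz":-0.047,"wx":0,"wy":0,"wz":0}
    - {"dx":-0.18,"dy":0,"dz":-0.047,"wx":0,"wy":0,"wz":0}
    - {"dx":-0.24,"dy":0,"dz":-0.047,"wx":0,"wy":0,"wz":0}
    - {"dx":-0.3,"dy":0,"dz":-0.047,"wx":0,"wy":0,"wz":0}
    - {"dx":-0.36,"dy":0,"dz":-0.047,"wx":0,"wy":0,"wz":0}
    - {"dx":-0.42,"dy":0,"dz":-0.047,"wx":0,"wy":0,"wz":0}
    - {"dx":-0.48,"dy":0,"dz":-0.047,"wx":0,"wy":0,"wz":0}
    - {"dx":-0.54,"dy":0,"dz":-0.047,"wx":0,"wy":0,"wz":0}
    - {"dx":-0.6,"dy":0,"dz":-0.047,"wx":0,"wy":0,"wz":0}
    - {"dx":-0.6,"dy":0,"dz":-0.047,"wx":0,"wy":0,"wz":0}

```text
time_s: 7.72
eef_pos: [0.5862, 0.0727, 0.0613]
orientation: [-3.142, 0.001, 1.134]
wrist_force: [0.7, 0.0, 0.9]
finger_gap: 0.0513
grasp_force: 0.0
```

```bash
cat >> h.py <<'E'
def lidfit(cam='top',save=None):
    p,d=cams.capture(cam); W=cloud(cam,d); z=W[...,2]
    if save: cv2.imwrite('pics/'+save,cv2.resize(p[110:300,220:430,::-1],None,fx=3.8,fy=3.1,interpolation=cv2.INTER_CUBIC)[:600])
    R=np.hypot(W[...,0]-.5298,W[...,1]+.0483)
    for r in outline_of('lid',cam):
        m=r['region']&(d>0)
        c=np.median(W[m],0)
        if c[2]>.04:
            q=W[m]; A=np.c_[q[:,:2]-c[:2],np.ones(len(q))]
            for _ in range(3):
                k=np.linalg.lstsq(A,q[:,2],rcond=None)[0]; g=abs(A@k-q[:,2])<.004; A,q=A[g],q[g]
            (x,y),rad=cv2.minEnclosingCircle((W[m][:,:2]*1000).astype(np.float32))
            print(cam,'score',round(r['score'],2),'bbox',np.round(r['bbox']),'med',c.round(4),'plane',k.round(4),'circ',round(x,1),round(y,1),round(rad,1))
E
python3 - <<'E'
from h import *
mu=np.array([.5298,-.0483])+.0596*np.array([.422,.906])
go(*mu,.061); lidfit('top')
E
```

```text
t 7.72 p [0.5862 0.0727 0.0613] ori [-3.1415e+00  9.0000e-04  1.1337e+00] f [0.71 0.01 0.92] gap 0.0513 q [ 0.08  0.61 -0.43  1.81  0.34  0.8  -0.95]
dx -0.493 dy 0.0 dz 0.002
```

step_arm:
  steps:
    - {"dx":-0.06,"dy":0,"dz":0,"wx":0,"wy":0,"wz":0}
    - {"dx":-0.12,"dy":0,"dz":0,"wx":0,"wy":0,"wz":0}
    - {"dx":-0.18,"dy":0,"dz":0,"wx":0,"wy":0,"wz":0}
    - {"dx":-0.24,"dy":0,"dz":0,"wx":0,"wy":0,"wz":0}
    - {"dx":-0.3,"dy":0,"dz":0,"wx":0,"wy":0,"wz":0}
    - {"dx":-0.34,"dy":0,"dz":0,"wx":0,"wy":0,"wz":0}
    - {"dx":-0.34,"dy":0,"dz":0,"wx":0,"wy":0,"wz":0}

```text
time_s: 8.7
eef_pos: [0.5646, 0.0267, 0.0612]
orientation: [-3.141, 0.001, 1.134]
wrist_force: [-0.5, -0.5, -0.4]
finger_gap: 0.051
grasp_force: 0.0
```

```bash
python3 - <<'E'
from h import *
mu=np.array([.5298,-.0483])+.0596*np.array([.422,.906])
go(*mu,.061); lidfit('side')
p,d=cams.capture('side'); cv2.imwrite('pics/s2.png',cv2.resize(p[140:240,280:400,::-1],None,fx=6,fy=6,interpolation=cv2.INTER_CUBIC))
E
```

```text
t 8.7 p [0.5646 0.0267 0.0612] ori [-3.1413e+00  9.0000e-04  1.1339e+00] f [-0.51 -0.51 -0.41] gap 0.051 q [ 0.17  0.58 -0.43  1.87  0.34  0.77 -0.89]
dx -0.154 dy 0.001 dz 0.002
side score 0.81 bbox [324. 189. 357. 209.] med [ 0.5445 -0.0048  0.0719] plane [0.0268 0.0173 0.0725] circ 534.7 -10.3 63.7
```

View pics/s2.png

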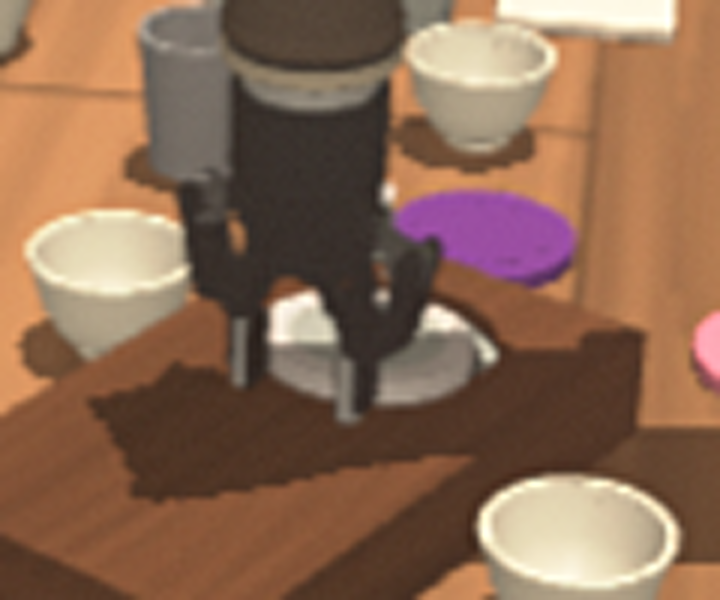

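The lid at (375,350) nestles against both fingers and covers most of the mouth. The gap still shows at the far right (485,330), with about 20 mm left to go.

step_arm:
  steps:
    - {"dx":-0.03,"dy":0,"dz":0,"wx":0,"wy":0,"wz":0}
    - {"dx":-0.06,"dy":0,"dz":0,"wx":0,"wy":0,"wz":0}
    - {"dx":-0.09,"dy":0,"dz":0,"wx":0,"wy":0,"wz":0}
    - {"dx":-0.12,"dy":0,"dz":0,"wx":0,"wy":0,"wz":0}
    - {"dx":-0.12,"dy":0,"dz":0,"wx":0,"wy":0,"wz":0}

```text
time_s: 9.48
eef_pos: [0.5572, 0.0106, 0.0613]
orientation: [-3.141, 0.001, 1.134]
wrist_force: [0.9, -0.7, -0.1]
finger_gap: 0.0509
grasp_force: 0.0
```

step_arm:
  steps:
    - {"dx":-0.01,"dy":0,"dz":0,"wx":0,"wy":0,"wz":0}
    - {"dx":-0.02,"dy":0,"dz":0,"wx":0,"wy":0,"wz":0}
    - {"dx":-0.02,"dy":0,"dz":0,"wx":0,"wy":0,"wz":0}

```text
time_s: 9.85
eef_pos: [0.5561, 0.0086, 0.0613]
orientation: [3.142, 0.0, 1.135]
wrist_force: [-0.0, 0.2, 0.2]
finger_gap: 0.0513
grasp_force: 0.2
```

```bash
python3 - <<'E'
from h import *
mu=np.array([.5298,-.0483])+.0596*np.array([.422,.906])
go(*mu,.061); lidfit('side')
E
```

```text
t 9.85 p [0.5561 0.0086 0.0613] ori [3.1416e+00 1.0000e-04 1.1348e+00] f [-0.02  0.22  0.21] gap 0.0513 q [ 0.2   0.57 -0.44  1.89  0.34  0.76 -0.86]
dx -0.021 dy 0.001 dz 0.002
side score 0.85 bbox [327. 188. 362. 206.] med [ 0.5164 -0.0251  0.0698] plane [0.0153 0.0557 0.0704] circ 531.1 -36.9 76.2
```

step_arm:
  steps:
    - {"dx":-0.007,"dy":0,"dz":0,"wx":0,"wy":0,"wz":0}
    - {"dx":-0.014,"dy":0,"dz":0,"wx":0,"wy":0,"wz":0}
    - {"dx":-0.014,"dy":0,"dz":0,"wx":0,"wy":0,"wz":0}

```text
time_s: 10.32
eef_pos: [0.5552, 0.0066, 0.0613]
orientation: [-3.142, 0.0, 1.135]
wrist_force: [0.1, 0.2, -0.1]
finger_gap: 0.0516
grasp_force: 0.1
```

step_arm:
  steps:
    - {"dx":-0.007,"dy":0,"dz":0,"wx":0,"wy":0,"wz":0}
    - {"dx":-0.014,"dy":0,"dz":0,"wx":0,"wy":0,"wz":0}
    - {"dx":-0.014,"dy":0,"dz":0,"wx":0,"wy":0,"wz":0}

```text
time_s: 10.7
eef_pos: [0.5545, 0.0048, 0.0614]
orientation: [3.141, -0.0, 1.135]
wrist_force: [1.5, 1.7, 0.0]
finger_gap: 0.0515
grasp_force: 0.5
```

```bash
python3 - <<'E'
from h import *
mu=np.array([.5298,-.0483])+.0596*np.array([.422,.906])
go(*mu,.061); lidfit('side')
E
```

```text
t 10.7 p [0.5545 0.0048 0.0614] ori [ 3.1415e+00 -1.0000e-04  1.1348e+00] f [1.51 1.75 0.  ] gap 0.0515 q [ 0.21  0.56 -0.44  1.9   0.34  0.75 -0.85]
dx 0.007 dy 0.001 dz 0.003
side score 0.54 bbox [330. 189. 361. 205.] med [ 0.5144 -0.0311  0.0669] plane [-0.0084 -0.0135  0.067 ] circ 529.2 -34.5 62.9
```

step_arm:
  steps:
    - {"dx":0.05,"dy":0,"dz":0,"wx":0,"wy":0,"wz":0}
    - {"dx":0.1,"dy":0,"dz":-0.2,"wx":0,"wy":0,"wz":0}
    - {"dx":0.4,"dy":0,"dz":-0.35,"wx":0,"wy":0,"wz":0}
    - {"dx":0.8,"dy":0,"dz":-0.35,"wx":0,"wy":0,"wz":0}
    - {"dx":1,"dy":0,"dz":-0.35,"wx":0,"wy":0,"wz":0}
    - {"dx":1,"dy":0,"dz":-0.35,"wx":0,"wy":0,"wz":0}
  hand: -1

```text
time_s: 11.55
eef_pos: [0.6178, 0.1447, 0.1137]
orientation: [-3.141, -0.002, 1.139]
wrist_force: [0.3, -1.2, -0.2]
finger_gap: 0.0002
grasp_force: 0.0
```

```bash
python3 - <<'E'
from h import *
go(.5298+.038*.422,-.0483+.038*.906,.08); lidfit('top','t3.png'); lidfit('side')
E
```

```text
t 11.55 p [0.6178 0.1447 0.1137] ori [-3.1409e+00 -1.6000e-03  1.1391e+00] f [ 0.3  -1.22 -0.19] gap 0.0002 q [-0.01  0.61 -0.45  1.65  0.31  0.96 -1.01]
dx -1.161 dy 0.006 dz 0.225
top score 0.56 bbox [340. 202. 375. 246.] med [ 0.5328 -0.0609  0.0674] plane [-0.0064  0.0076  0.0674] circ 529.5 -51.6 55.0
side score 0.72 bbox [326. 186. 361. 206.] med [ 0.5283 -0.0384  0.067 ] plane [-0.0104 -0.0021  0.067 ] circ 531.7 -44.3 58.5
```

View pics/t3.png

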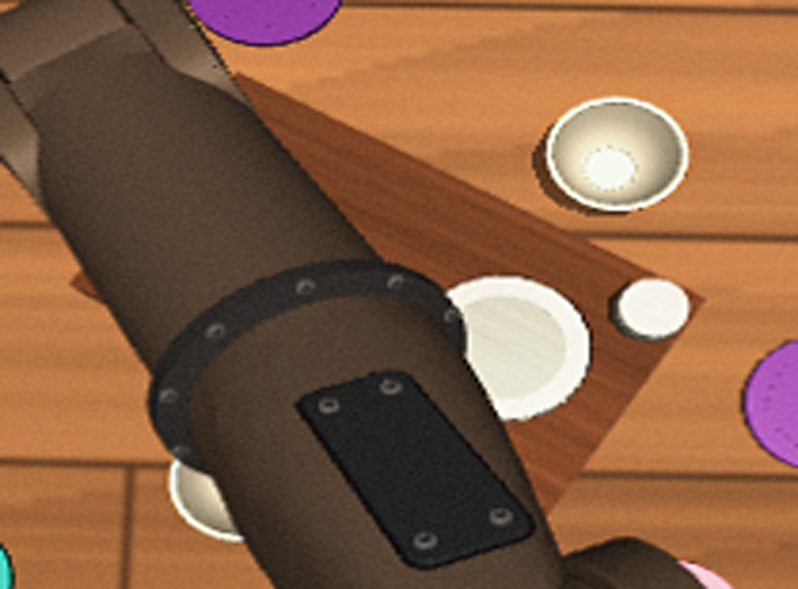

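The lid (crop 505,347) sits in the mouth, level and about 7 mm proud. The tin and bowls are undisturbed. The seal gaps point to about -44°, 76° and 196°, so the arc centres are at 16°, 136° and 256°. I'll press above those.

step_arm:
  steps:
    - {"dx":-0.4,"dy":0,"dz":0,"wx":0,"wy":0,"wz":0}
    - {"dx":-0.8,"dy":0,"dz":0,"wx":0,"wy":0,"wz":0}
    - {"dx":-1,"dy":0,"dz":0,"wx":0,"wy":0,"wz":0}
    - {"dx":-1,"dy":0,"dz":0,"wx":0,"wy":0,"wz":0}
    - {"dx":-1,"dy":0,"dz":0,"wx":0,"wy":0,"wz":0}

```text
time_s: 12.38
eef_pos: [0.5546, 0.0047, 0.1142]
orientation: [3.141, -0.0, 1.134]
wrist_force: [0.7, -0.2, 0.3]
finger_gap: 0.0002
grasp_force: 0.0
```

```bash
python3 - <<'E'
from h import *
for a in (16,136,256):
    t=np.deg2rad(a); go(.5298+.038*np.cos(t),-.0483+.038*np.sin(t),.07)
E
```

```text
t 12.38 p [0.5546 0.0047 0.1142] ori [ 3.1410e+00 -5.0000e-04  1.1339e+00] f [ 0.71 -0.2   0.27] gap 0.0002 q [ 0.24  0.5  -0.47  1.85  0.29  0.86 -0.81]
dx -0.224 dy 0.191 dz 0.295
t 12.38 p [0.5546 0.0047 0.1142] ori [ 3.1410e+00 -5.0000e-04  1.1339e+00] f [ 0.71 -0.2   0.27] gap 0.0002 q [ 0.24  0.5  -0.47  1.85  0.29  0.86 -0.81]
dx -0.308 dy -0.24 dz 0.295
t 12.38 p [0.5546 0.0047 0.1142] ori [ 3.1410e+00 -5.0000e-04  1.1339e+00] f [ 0.71 -0.2   0.27] gap 0.0002 q [ 0.24  0.5  -0.47  1.85  0.29  0.86 -0.81]
dx -0.639 dy 0.048 dz 0.295
```

Go to A (16°), z about 0.070, then press in small steps.

step_arm:
  steps:
    - {"dx":-0.22,"dy":0.19,"dz":0,"wx":0,"wy":0,"wz":0}
    - {"dx":-0.225,"dy":0.19,"dz":0.15,"wx":0,"wy":0,"wz":0}
    - {"dx":-0.225,"dy":0.19,"dz":0.25,"wx":0,"wy":0,"wz":0}
    - {"dx":-0.225,"dy":0.19,"dz":0.295,"wx":0,"wy":0,"wz":0}
    - {"dx":-0.225,"dy":0.19,"dz":0.295,"wx":0,"wy":0,"wz":0}

```text
time_s: 13.0
eef_pos: [0.5658, -0.0367, 0.0693]
orientation: [-3.141, -0.0, 1.136]
wrist_force: [1.1, 0.2, -0.7]
finger_gap: -0.0002
grasp_force: 0.0
```

step_arm:
  steps:
    - {"dx":0,"dy":0,"dz":0.007,"wx":0,"wy":0,"wz":0}
    - {"dx":0,"dy":0,"dz":0.014,"wx":0,"wy":0,"wz":0}
    - {"dx":0,"dy":0,"dz":0.02,"wx":0,"wy":0,"wz":0}
    - {"dx":0,"dy":0,"dz":0.02,"wx":0,"wy":0,"wz":0}

```text
time_s: 13.5
eef_pos: [0.5662, -0.0378, 0.0669]
orientation: [3.141, -0.0, 1.135]
wrist_force: [0.2, 0.4, 3.0]
finger_gap: 0.0002
grasp_force: 1.0
```

step_arm:
  steps:
    - {"dx":0,"dy":0,"dz":0.007,"wx":0,"wy":0,"wz":0}
    - {"dx":0,"dy":0,"dz":0.013,"wx":0,"wy":0,"wz":0}
    - {"dx":0,"dy":0,"dz":0.013,"wx":0,"wy":0,"wz":0}

```text
time_s: 13.88
eef_pos: [0.5669, -0.0376, 0.0659]
orientation: [3.14, -0.001, 1.135]
wrist_force: [-2.0, -0.1, 11.7]
finger_gap: -0.0003
grasp_force: 6.1
```

step_arm:
  steps:
    - {"dx":0,"dy":0,"dz":0.004,"wx":0,"wy":0,"wz":0}
    - {"dx":0,"dy":0,"dz":0.007,"wx":0,"wy":0,"wz":0}
    - {"dx":0,"dy":0,"dz":0.007,"wx":0,"wy":0,"wz":0}

```text
time_s: 14.25
eef_pos: [0.5672, -0.0376, 0.0652]
orientation: [3.139, -0.001, 1.135]
wrist_force: [-1.7, 0.3, 15.4]
finger_gap: 0.0
grasp_force: 7.4
```

step_arm:
  steps:
    - {"dx":0,"dy":0,"dz":0.004,"wx":0,"wy":0,"wz":0}
    - {"dx":0,"dy":0,"dz":0.007,"wx":0,"wy":0,"wz":0}
    - {"dx":0,"dy":0,"dz":0.007,"wx":0,"wy":0,"wz":0}

```text
time_s: 14.62
eef_pos: [0.5675, -0.0375, 0.0643]
orientation: [3.138, -0.001, 1.135]
wrist_force: [-1.6, 0.0, 15.7]
finger_gap: 0.0002
grasp_force: 7.7
```

step_arm:
  steps:
    - {"dx":0,"dy":0,"dz":0.005,"wx":0,"wy":0,"wz":0}
    - {"dx":0,"dy":0,"dz":0.01,"wx":0,"wy":0,"wz":0}
    - {"dx":0,"dy":0,"dz":0.015,"wx":0,"wy":0,"wz":0}
    - {"dx":0,"dy":0,"dz":0.018,"wx":0,"wy":0,"wz":0}
    - {"dx":0,"dy":0,"dz":0.018,"wx":0,"wy":0,"wz":0}

```text
time_s: 15.25
eef_pos: [0.568, -0.0377, 0.0627]
orientation: [3.137, -0.001, 1.135]
wrist_force: [-3.5, -1.2, 27.7]
finger_gap: -0.0003
grasp_force: 13.4
```

step_arm:
  steps:
    - {"dx":0,"dy":0,"dz":0.004,"wx":0,"wy":0,"wz":0}
    - {"dx":0,"dy":0,"dz":0.007,"wx":0,"wy":0,"wz":0}
    - {"dx":0,"dy":0,"dz":0.007,"wx":0,"wy":0,"wz":0}

```text
time_s: 15.62
eef_pos: [0.568, -0.0377, 0.0625]
orientation: [3.137, -0.001, 1.135]
wrist_force: [-7.6, -0.9, 38.0]
finger_gap: 0.0004
grasp_force: 18.1
```

step_arm:
  steps:
    - {"dx":0,"dy":0,"dz":0.004,"wx":0,"wy":0,"wz":0}
    - {"dx":0,"dy":0,"dz":0.007,"wx":0,"wy":0,"wz":0}
    - {"dx":0,"dy":0,"dz":0.007,"wx":0,"wy":0,"wz":0}

```text
time_s: 16.0
eef_pos: [0.5676, -0.0377, 0.0617]
orientation: [3.137, -0.001, 1.135]
wrist_force: [-10.2, -0.5, 42.6]
finger_gap: -0.0002
grasp_force: 20.8
```

Arc A has mostly gone down and I should ease off. Next is B (136°), watching the force more closely.

step_arm:
  steps:
    - {"dx":0,"dy":0,"dz":-0.12,"wx":0,"wy":0,"wz":0}
    - {"dx":-0.05,"dy":-0.2,"dz":-0.12,"wx":0,"wy":0,"wz":0}
    - {"dx":-0.085,"dy":-0.43,"dz":-0.12,"wx":0,"wy":0,"wz":0}
    - {"dx":-0.085,"dy":-0.43,"dz":-0.12,"wx":0,"wy":0,"wz":0}
    - {"dx":-0.085,"dy":-0.43,"dz":-0.12,"wx":0,"wy":0,"wz":0}

```text
time_s: 16.62
eef_pos: [0.5029, -0.0223, 0.076]
orientation: [3.141, -0.0, 1.135]
wrist_force: [0.5, -0.1, -0.7]
finger_gap: -0.0001
grasp_force: 0.0
```

```bash
python3 - <<'E'
from h import *
t=np.deg2rad(136); go(.5298+.038*np.cos(t),-.0483+.038*np.sin(t),.07); lidfit('side'); lidfit('top')
E
```

```text
t 16.62 p [ 0.5029 -0.0223  0.076 ] ori [ 3.1407e+00 -3.0000e-04  1.1347e+00] f [ 0.54 -0.1  -0.71] gap -0.0001 q [ 0.29  0.48 -0.46  2.01  0.32  0.72 -0.81]
dx 0.001 dy -0.004 dz 0.04
side score 0.82 bbox [326. 188. 362. 204.] med [ 0.536  -0.0313  0.0644] plane [-0.0286  0.0173  0.0645] circ 530.2 -44.2 56.5
```

step_arm:
  steps:
    - {"dx":0,"dy":0,"dz":0.02,"wx":0,"wy":0,"wz":0}
    - {"dx":0,"dy":0,"dz":0.04,"wx":0,"wy":0,"wz":0}
    - {"dx":0,"dy":0,"dz":0.06,"wx":0,"wy":0,"wz":0}
    - {"dx":0,"dy":0,"dz":0.067,"wx":0,"wy":0,"wz":0}
    - {"dx":0,"dy":0,"dz":0.067,"wx":0,"wy":0,"wz":0}

```text
time_s: 17.45
eef_pos: [0.5019, -0.0219, 0.0658]
orientation: [-3.141, 0.0, 1.135]
wrist_force: [-3.0, 0.2, 4.8]
finger_gap: -0.0003
grasp_force: 2.5
```

step_arm:
  steps:
    - {"dx":0,"dy":0,"dz":0.005,"wx":0,"wy":0,"wz":0}
    - {"dx":0,"dy":0,"dz":0.01,"wx":0,"wy":0,"wz":0}
    - {"dx":0,"dy":0,"dz":0.01,"wx":0,"wy":0,"wz":0}

```text
time_s: 17.82
eef_pos: [0.5019, -0.0218, 0.0647]
orientation: [-3.141, 0.0, 1.135]
wrist_force: [-4.0, 0.5, 10.0]
finger_gap: -0.0001
grasp_force: 5.2
```

step_arm:
  steps:
    - {"dx":0,"dy":0,"dz":0.004,"wx":0,"wy":0,"wz":0}
    - {"dx":0,"dy":0,"dz":0.008,"wx":0,"wy":0,"wz":0}
    - {"dx":0,"dy":0,"dz":0.012,"wx":0,"wy":0,"wz":0}
    - {"dx":0,"dy":0,"dz":0.012,"wx":0,"wy":0,"wz":0}

```text
time_s: 18.32
eef_pos: [0.5019, -0.0218, 0.063]
orientation: [-3.142, 0.0, 1.135]
wrist_force: [-4.1, 0.6, 11.9]
finger_gap: -0.0003
grasp_force: 5.6
```

step_arm:
  steps:
    - {"dx":0,"dy":0,"dz":0.004,"wx":0,"wy":0,"wz":0}
    - {"dx":0,"dy":0,"dz":0.008,"wx":0,"wy":0,"wz":0}
    - {"dx":0,"dy":0,"dz":0.01,"wx":0,"wy":0,"wz":0}
    - {"dx":0,"dy":0,"dz":0.01,"wx":0,"wy":0,"wz":0}

```text
time_s: 18.82
eef_pos: [0.5019, -0.0217, 0.0618]
orientation: [3.141, 0.0, 1.135]
wrist_force: [-5.6, 1.5, 17.0]
finger_gap: -0.0
grasp_force: 8.1
```

step_arm:
  steps:
    - {"dx":0,"dy":0,"dz":0.004,"wx":0,"wy":0,"wz":0}
    - {"dx":0,"dy":0,"dz":0.008,"wx":0,"wy":0,"wz":0}
    - {"dx":0,"dy":0,"dz":0.008,"wx":0,"wy":0,"wz":0}

```text
time_s: 19.2
eef_pos: [0.5019, -0.0217, 0.0607]
orientation: [3.141, 0.0, 1.135]
wrist_force: [-6.4, 1.0, 17.9]
finger_gap: 0.0002
grasp_force: 8.8
```

step_arm:
  steps:
    - {"dx":0,"dy":0,"dz":0.004,"wx":0,"wy":0,"wz":0}
    - {"dx":0,"dy":0,"dz":0.007,"wx":0,"wy":0,"wz":0}
    - {"dx":0,"dy":0,"dz":0.007,"wx":0,"wy":0,"wz":0}

```text
time_s: 19.58
eef_pos: [0.5019, -0.0217, 0.0601]
orientation: [3.141, 0.001, 1.135]
wrist_force: [-8.7, 1.1, 26.6]
finger_gap: -0.0003
grasp_force: 12.8
```

step_arm:
  steps:
    - {"dx":0,"dy":0,"dz":-0.115,"wx":0,"wy":0,"wz":0}
    - {"dx":-0.15,"dy":0.14,"dz":-0.115,"wx":0,"wy":0,"wz":0}
    - {"dx":-0.33,"dy":0.288,"dz":-0.115,"wx":0,"wy":0,"wz":0}
    - {"dx":-0.33,"dy":0.288,"dz":-0.115,"wx":0,"wy":0,"wz":0}
    - {"dx":-0.33,"dy":0.288,"dz":-0.08,"wx":0,"wy":0,"wz":0}
    - {"dx":-0.33,"dy":0.288,"dz":-0.06,"wx":0,"wy":0,"wz":0}
    - {"dx":-0.33,"dy":0.288,"dz":-0.055,"wx":0,"wy":0,"wz":0}
    - {"dx":-0.33,"dy":0.288,"dz":-0.055,"wx":0,"wy":0,"wz":0}

```text
time_s: 20.58
eef_pos: [0.5203, -0.0847, 0.0668]
orientation: [-3.141, 0.0, 1.136]
wrist_force: [-0.4, -0.3, 0.3]
finger_gap: -0.0002
grasp_force: 0.0
```

step_arm:
  steps:
    - {"dx":0,"dy":0,"dz":0.005,"wx":0,"wy":0,"wz":0}
    - {"dx":0,"dy":0,"dz":0.01,"wx":0,"wy":0,"wz":0}
    - {"dx":0,"dy":0,"dz":0.015,"wx":0,"wy":0,"wz":0}
    - {"dx":0,"dy":0,"dz":0.015,"wx":0,"wy":0,"wz":0}

```text
time_s: 21.08
eef_pos: [0.5203, -0.0853, 0.0646]
orientation: [-3.142, 0.0, 1.135]
wrist_force: [0.3, 0.1, -0.6]
finger_gap: -0.0001
grasp_force: 0.0
```

step_arm:
  steps:
    - {"dx":0,"dy":0,"dz":0.005,"wx":0,"wy":0,"wz":0}
    - {"dx":0,"dy":0,"dz":0.01,"wx":0,"wy":0,"wz":0}
    - {"dx":0,"dy":0,"dz":0.015,"wx":0,"wy":0,"wz":0}
    - {"dx":0,"dy":0,"dz":0.015,"wx":0,"wy":0,"wz":0}

```text
time_s: 21.58
eef_pos: [0.5203, -0.0852, 0.0623]
orientation: [-3.141, 0.0, 1.135]
wrist_force: [-0.1, -0.0, 0.1]
finger_gap: 0.0
grasp_force: 0.0
```

step_arm:
  steps:
    - {"dx":0,"dy":0,"dz":0.005,"wx":0,"wy":0,"wz":0}
    - {"dx":0,"dy":0,"dz":0.01,"wx":0,"wy":0,"wz":0}
    - {"dx":0,"dy":0,"dz":0.01,"wx":0,"wy":0,"wz":0}
    - {"dx":0,"dy":0,"dz":0.01,"wx":0,"wy":0,"wz":0}

```text
time_s: 22.08
eef_pos: [0.5204, -0.0852, 0.0609]
orientation: [-3.142, 0.0, 1.135]
wrist_force: [-0.8, -0.5, 0.4]
finger_gap: -0.0
grasp_force: 0.0
```

step_arm:
  steps:
    - {"dx":0,"dy":0,"dz":0.005,"wx":0,"wy":0,"wz":0}
    - {"dx":0,"dy":0,"dz":0.01,"wx":0,"wy":0,"wz":0}
    - {"dx":0,"dy":0,"dz":0.01,"wx":0,"wy":0,"wz":0}
    - {"dx":0,"dy":0,"dz":0.01,"wx":0,"wy":0,"wz":0}

```text
time_s: 22.58
eef_pos: [0.5205, -0.0853, 0.0602]
orientation: [3.141, 0.0, 1.135]
wrist_force: [-3.5, -1.3, 12.4]
finger_gap: -0.0001
grasp_force: 5.7
```

step_arm:
  steps:
    - {"dx":0,"dy":0,"dz":0.004,"wx":0,"wy":0,"wz":0}
    - {"dx":0,"dy":0,"dz":0.006,"wx":0,"wy":0,"wz":0}
    - {"dx":0,"dy":0,"dz":0.006,"wx":0,"wy":0,"wz":0}

```text
time_s: 22.95
eef_pos: [0.5206, -0.0853, 0.0601]
orientation: [3.14, 0.001, 1.135]
wrist_force: [-7.3, -0.6, 21.9]
finger_gap: 0.0001
grasp_force: 11.2
```

C is solid at flush. Now recheck A.

step_arm:
  steps:
    - {"dx":0,"dy":0,"dz":-0.115,"wx":0,"wy":0,"wz":0}
    - {"dx":0.2,"dy":0.07,"dz":-0.115,"wx":0,"wy":0,"wz":0}
    - {"dx":0.415,"dy":0.143,"dz":-0.115,"wx":0,"wy":0,"wz":0}
    - {"dx":0.415,"dy":0.143,"dz":-0.115,"wx":0,"wy":0,"wz":0}
    - {"dx":0.415,"dy":0.143,"dz":-0.08,"wx":0,"wy":0,"wz":0}
    - {"dx":0.415,"dy":0.143,"dz":-0.055,"wx":0,"wy":0,"wz":0}
    - {"dx":0.415,"dy":0.143,"dz":-0.04,"wx":0,"wy":0,"wz":0}
    - {"dx":0.415,"dy":0.143,"dz":-0.03,"wx":0,"wy":0,"wz":0}
    - {"dx":0.415,"dy":0.143,"dz":-0.03,"wx":0,"wy":0,"wz":0}

```text
time_s: 24.08
eef_pos: [0.566, -0.038, 0.0629]
orientation: [-3.141, 0.0, 1.135]
wrist_force: [0.2, 0.1, -0.7]
finger_gap: -0.0003
grasp_force: 0.0
```

step_arm:
  steps:
    - {"dx":0,"dy":0,"dz":0.005,"wx":0,"wy":0,"wz":0}
    - {"dx":0,"dy":0,"dz":0.01,"wx":0,"wy":0,"wz":0}
    - {"dx":0,"dy":0,"dz":0.015,"wx":0,"wy":0,"wz":0}
    - {"dx":0,"dy":0,"dz":0.015,"wx":0,"wy":0,"wz":0}

```text
time_s: 24.58
eef_pos: [0.5661, -0.0378, 0.0607]
orientation: [-3.141, 0.0, 1.135]
wrist_force: [0.1, -1.1, 0.2]
finger_gap: -0.0001
grasp_force: 0.0
```

step_arm:
  steps:
    - {"dx":0,"dy":0,"dz":0.005,"wx":0,"wy":0,"wz":0}
    - {"dx":0,"dy":0,"dz":0.01,"wx":0,"wy":0,"wz":0}
    - {"dx":0,"dy":0,"dz":0.013,"wx":0,"wy":0,"wz":0}
    - {"dx":0,"dy":0,"dz":0.013,"wx":0,"wy":0,"wz":0}

```text
time_s: 25.08
eef_pos: [0.5664, -0.0378, 0.0601]
orientation: [3.14, 0.0, 1.135]
wrist_force: [-4.8, -0.9, 15.8]
finger_gap: -0.0002
grasp_force: 7.9
```

step_arm:
  steps:
    - {"dx":0,"dy":0,"dz":0.005,"wx":0,"wy":0,"wz":0}
    - {"dx":0,"dy":0,"dz":0.005,"wx":0,"wy":0,"wz":0}
    - {"dx":0,"dy":0,"dz":-0.115,"wx":0,"wy":0,"wz":0}
    - {"dx":-0.05,"dy":-0.2,"dz":-0.115,"wx":0,"wy":0,"wz":0}
    - {"dx":-0.085,"dy":-0.43,"dz":-0.115,"wx":0,"wy":0,"wz":0}
    - {"dx":-0.085,"dy":-0.43,"dz":-0.08,"wx":0,"wy":0,"wz":0}
    - {"dx":-0.085,"dy":-0.43,"dz":-0.055,"wx":0,"wy":0,"wz":0}
    - {"dx":-0.085,"dy":-0.43,"dz":-0.04,"wx":0,"wy":0,"wz":0}
    - {"dx":-0.085,"dy":-0.43,"dz":-0.025,"wx":0,"wy":0,"wz":0}
    - {"dx":-0.085,"dy":-0.43,"dz":-0.015,"wx":0,"wy":0,"wz":0}
    - {"dx":-0.085,"dy":-0.43,"dz":-0.015,"wx":0,"wy":0,"wz":0}

```text
time_s: 26.45
eef_pos: [0.5023, -0.0222, 0.0609]
orientation: [-3.141, 0.0, 1.135]
wrist_force: [0.6, 0.3, 0.3]
finger_gap: 0.0001
grasp_force: 0.0
```

step_arm:
  steps:
    - {"dx":0,"dy":0,"dz":0.005,"wx":0,"wy":0,"wz":0}
    - {"dx":0,"dy":0,"dz":0.01,"wx":0,"wy":0,"wz":0}
    - {"dx":0,"dy":0,"dz":0.015,"wx":0,"wy":0,"wz":0}
    - {"dx":0,"dy":0,"dz":0.015,"wx":0,"wy":0,"wz":0}

```text
time_s: 26.95
eef_pos: [0.5024, -0.0221, 0.0601]
orientation: [3.141, 0.0, 1.135]
wrist_force: [-5.7, -0.4, 19.0]
finger_gap: -0.0001
grasp_force: 9.4
```

step_arm:
  steps:
    - {"dx":0,"dy":0,"dz":-0.3,"wx":0,"wy":0,"wz":0}
    - {"dx":0,"dy":0,"dz":-0.7,"wx":0,"wy":0,"wz":0}
    - {"dx":-0.4,"dy":0,"dz":-1,"wx":0,"wy":0,"wz":0}
    - {"dx":-0.8,"dy":0,"dz":-1,"wx":0,"wy":0,"wz":0}
    - {"dx":-1,"dy":0,"dz":-1,"wx":0,"wy":0,"wz":0}
    - {"dx":-1,"dy":0,"dz":-1,"wx":0,"wy":0,"wz":0}

```text
time_s: 27.7
eef_pos: [0.4374, -0.1613, 0.209]
orientation: [3.141, 0.002, 1.129]
wrist_force: [0.4, 1.5, -0.2]
finger_gap: 0.0002
grasp_force: 0.0
```

step_arm:
  steps:
    - {"dx":-0.4,"dy":0,"dz":0,"wx":0,"wy":0,"wz":0}
    - {"dx":-0.8,"dy":0,"dz":0,"wx":0,"wy":0,"wz":0}
    - {"dx":-1,"dy":0,"dz":0,"wx":0,"wy":0,"wz":0}
    - {"dx":-1,"dy":0,"dz":0,"wx":0,"wy":0,"wz":0}
    - {"dx":-1,"dy":0,"dz":0,"wx":0,"wy":0,"wz":0}

```text
time_s: 28.32
eef_pos: [0.3765, -0.2928, 0.2088]
orientation: [3.142, -0.001, 1.136]
wrist_force: [-0.5, 0.3, -1.2]
finger_gap: 0.0
grasp_force: 0.0
```

```bash
python3 - <<'E'
from h import *
go(.5,0); lidfit('top','t4.png'); lidfit('side')
for q in ('tin','bowl_a','tumbler','spoon'):
    p,d=cams.capture('top') if q=='tin' else (p,d)
    W=cloud('top',d)
    for r in outline_of(q,'top')[:5]:
        m=r['region']&(d>0); print(q,round(r['score'],2),np.median(W[m],0).round(3))
E
```

```text
t 28.32 p [ 0.3765 -0.2928  0.2088] ori [ 3.1415e+00 -7.0000e-04  1.1365e+00] f [-0.55  0.25 -1.18] gap 0.0 q [ 0.88  0.25 -0.4   1.93  0.12  0.99 -0.01]
dx 2.117 dy -0.074 dz None
top score 0.97 bbox [329. 202. 377. 246.] med [ 0.5285 -0.0482  0.0605] plane [-0.0007 -0.0011  0.0605] circ 530.5 -48.4 56.7
side score 0.92 bbox [325. 189. 360. 206.] med [ 0.5299 -0.0432  0.0603] plane [-0.0009  0.0022  0.0603] circ 529.2 -46.5 57.9
bowl_a 0.96 [0.426 0.115 0.026]
bowl_a 0.93 [ 0.513 -0.424  0.027]
bowl_a 0.77 [ 0.694 -0.124  0.025]
bowl_a 0.57 [0.549 0.41  0.027]
tumbler 0.9 [ 0.683 -0.357  0.049]
spoon 0.95 [0.66  0.378 0.013]
```

View pics/t4.png

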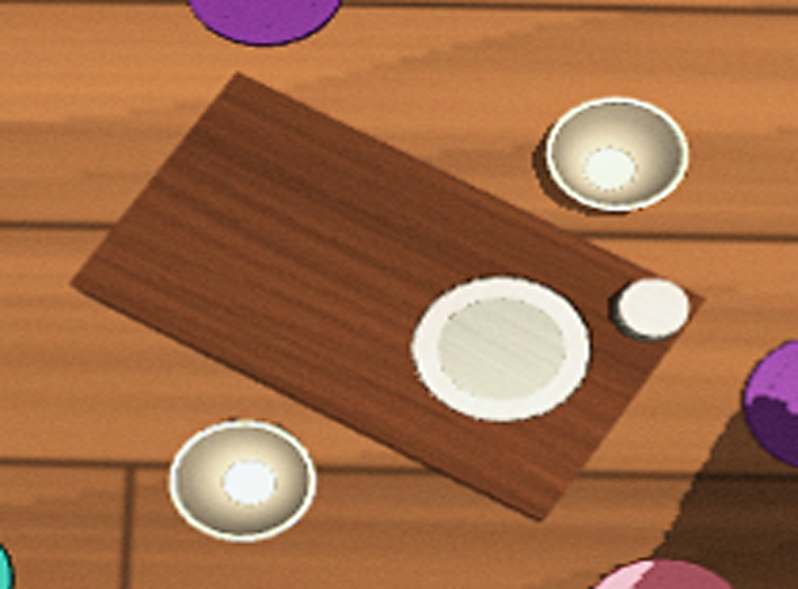

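The lid (crop 502,348) fills the mouth, level within about 0.002 rad and flush with the deck. The tin (652,308) and the bowls are where they were, and the arm is clear, so I'm handing in.

```bash
python3 -c "
from h import *
print(close_job())"
```

```text
the job is handed in; nothing more can be done
None
```

The lid is in the well, flush with the deck (cameras read within about 0.5 mm) and level, with the bystanders unmoved, and the job is handed in; one press peaked at about 43 N, above the advised 25 N but under the 60 N limit.

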